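Close the pickling jar: seat the lid disk, then screw the ring down

TASK

Close the jar of pickles: first lay the orange lid disk flat in the jar's mouth so that it sits fully home, and let go of it; then put the brass ring over it and screw it on clockwise until it is finger-tight and still clamps the disk when you let go. Go gently, the glass and the disk crack if pressed or clamped hard, and do not disturb the mug, the spice jar or the bowl.

Things in the scene. Friction and masses are not known exactly. Their poses are not given: they have to be found in the camera images.
- mouth (a point): centre of the jar's mouth at the top of its glass lip, 110 mm above the counter, z up. The mouth is a round recess 42 mm wide and 3 mm deep, floored by a red rubber gasket (hole 32 mm) that gives 1 mm per 6 N. Lip and neck are 47 mm wide outside
- jar: the fixed jar; origin on the counter under the mouth. Grey holder 104 mm wide, 16 mm high; body 72 mm wide; shoulder ends 88 mm above the counter, neck above it. On the neck three thread ridges, 57 mm across, 3 mm thick, starting 2.5 mm below the lip at angles not told; right-handed: the ring goes down 1 mm per 15 degrees clockwise from above
- disk_centre (a point): orange lid disk, point half-way up (11.5 mm above its underside), z up. Disk 40 mm wide, 6.5 mm thick, lower edge chamfered 1.2 mm; in the middle on top an upright round grip knob 12 mm wide, 16.5 mm tall (23 mm high in all). Lies on the counter, knob up
- disk: the disk again, origin at the centre of its underside; about 40 g. Seated, its underside is 3 mm below the lip and its flat top 3.5 mm above. It has 1 mm play in the recess; if it catches on the lip, press with a few N and slide it about until it drops in
- ring_centre (a point): brass screw ring, point half-way up (8.75 mm above its underside), z up. 65 mm wide outside, 17.5 mm high, bore 59 mm; at the top a 3 mm flange leaves a 28 mm hole (the knob passes through it); three lugs at the lower edge reach in to 50 mm across. Lies on the counter, flange up, as it goes on the jar. About 70 g
- ring: the ring, origin under its centre. On the jar its lugs first rest on the ridges, underside 2 to 11 mm below the lip. Press lightly (5 N), turn clockwise 60 to 210 degrees in all: flange meets the disk at underside 11 mm below the lip, turns on freely up to 40 degrees, then the thread pulls ring and hand down: tight after 1 to 2 mm; at 3.5 mm the flange jams on the lip: too far
- mug: bystander: blue mug, 76 mm wide, 85 mm high, origin at its underside; leave alone
- spice: bystander: spice jar with black cap, 48 mm wide, 90 mm high, origin at its underside; leave alone
- bowl: bystander: white bowl, 96 mm wide, 45 mm high, origin at its underside; leave alone
Mind the look-alikes: they are no part of the job. Of the things shaped like the ring, the brass one is meant. There is more than one size of the disk; the job needs the larger.

How it is judged:
On the way, in this order (a step that is already met when the one before it is completed fails the run):
1. the disk sits fully home in the mouth, let go, the ring not yet on the jar (horizontal distance between disk_centre and mouth below 0.003 m and z of disk_centre in the frame of mouth below 0.0095 m and angle between disk_centre's own z axis and vertical below 0.05 rad and contact force between the fingers and disk below 0.1 N and horizontal distance between ring_centre and mouth above 0.05 m), for 0.2 s.
2. the ring is over the neck (horizontal distance between ring_centre and mouth below 0.004 m and z of ring_centre in the frame of mouth below 0.0095 m), for 0.1 s.
At the end, for the whole second after the job is handed in: The disk lies flat (within 3 degrees) in the mouth's recess, within 3 mm of its axis and fully down (1 mm); the ring is screwed level over it, fully down (1 mm) and, let go and at rest, still clamps the disk with more than 3 N (horizontal distance between each of disk_centre, ring_centre and mouth below 0.003 m and z of disk_centre in the frame of mouth below 0.0095 m and angle between each of disk_centre, ring_centre's own z axis and vertical below 0.05 rad and z of ring_centre in the frame of mouth below -0.002 m and contact force between ring and disk above 3 N and linear speed of ring below 0.01 m/s); the robot touches nothing.
It fails at once if a glass or lid part is overloaded: the ring presses or clamps the disk with more than 30 N (contact force between ring and disk above 30 N).
It fails at once if a glass or lid part is overloaded: the disk presses on the jar with more than 30 N (contact force between disk and jar above 30 N).
It fails at once if a glass or lid part is overloaded: the ring presses on the jar with more than 40 N (contact force between ring and jar above 40 N).
It fails at once if the mug, the spice jar or the bowl is moved more than 15 mm (distance of any of mug, spice, bowl from where it was at the start of the episode above 0.015 m).
It also fails if it takes over 69 s, if anything falls off the work surface, if the arm or the gripper's body presses on something with over 40 N, if the wrist force passes 120 N, or if a joint passes its speed limit or range.

ROBOT

A 7-joint arm with a two-finger parallel gripper is mounted at the origin on the work surface. World frame = base frame: x ahead of the robot, y to its left, z up, the work surface at z = 0. Lengths are in m, angles in rad, forces in N, time in s.
With the tool pointing down it reaches from about 0.425 to 0.95 m from the base axis. Payload 4.7 kg.
Tool frame: the origin (TCP) lies on the centre line of the jaws, within the pads' length; the fingertips stand robot.nose_length ahead of it and the grasp point (between the pads) lies 8 mm behind it (robot.nose_length is the distance from the TCP to the fingertips, in m); z points along the fingers, x is the direction in which the jaws open and shut, and the axes are right-handed (so a half turn about z gives the same grasp; the last joint's range is limited). The gripper opens to 85 mm and grips with 20 to 120 N. Pads are 22 mm wide; open, the fingers measure 114 mm over their backs; the gripper's body (76 mm by 85 mm) begins 54 mm behind the grasp point. The pads swing forward as they close: fully open they stand 13 mm farther back than shut.
Start: joints at [-0.029, 0.469, -0.049, 1.532, 0.024, 1.141, -0.082], TCP at [0.675, 0, 0.242] pointing down, gripper open.
Joint ranges: [-2.59, 2.59], [-0.33, 1.99], [-1.39, 1.29], [0.1, 2.45], [-1.04, 4.18], [0.21, 1.99], [-2.66, 2.66]. Speed limits (rad/s): [2.57, 2.57, 3.14, 3.14, 3.14, 3.14, 3.14].

INTERFACE

Orientations are given as [roll, pitch, yaw] about the fixed x, y, z axes, in that order (R = Rz(yaw) Ry(pitch) Rx(roll)).
In Python, from plant import robot gives the robot as it stands. Calls block until the motion is done:
- robot.goto(position, orientation): joint-space move of the TCP to a pose.
- robot.move_straight(position, vel=0.15, attitude=None, contact_N=None): straight line of the TCP; attitude=None keeps the orientation; vel is the mean speed in m/s. With contact_N (N) it stops when the force on the tool has changed by that much, and returns True; else False.
- robot.move_joints(angles): joint-space move.
- robot.grip(opening, strength=None): opening from 0.0 (shut) to 1.0 (fully open); strength is the grip in N (None keeps the last); returns when the fingers have stopped.
- robot.sleep(seconds).
- robot.inverse_kinematics(position, orientation): joint angles nearest the present ones, or None.
- robot.sense(): the state.
- robot.grab_frame(name): name is "scene" or "side" or "wrist"; returns a dict with "image" (420x560x3 uint8, red, green, blue), "range_z" (420x560 float32, m along the optical axis (not along the pixel's ray), 0 where there is no reading), "fx", "fy", "cx", "cy" (pixels), "R" (3x3) and "t" (3): a world point X has camera coordinates R X + t. Camera axes: x right, y down, z forward; pixel columns grow to the right and rows downward; lengths in m; the calibration is good to about 2 mm. A picture is of the moment at which its call begins.
A pose or a line that the arm cannot do raises robot.IKError and nothing moves.
- robot.close_job(): hands the job in, once; it reports no verdict.
The state is a dict: "t": time; "joint_pos": joint angles; "joint_velocities": joint speeds; "effort": joint torques, N m; "tcp_pos": TCP position; "tcp_rot": TCP orientation; "wrist_force": force on the tool from outside, world axes, zero at the start; "torque": the same for the moment, N m; "opening": opening from 0.0 (shut) to 1.0 (fully open).
Only numpy, scipy, OpenCV 4.12 (cv2) and the standard library are available. Lean on these libraries where they do the work, as an engineer would, in place of code of your own. Each camera call takes 0.05 s, during which the arm holds its last target. There are 200 camera calls.

## Working session

There is one attempt and no reset: what is moved stays moved. The work goes in short steps, each a Python script; the robot and the scene stay as the last script left them, time stands still between calls to the robot, and variables do not carry over. Pictures are saved under pics/ and viewed, about 8 in all and at most 12, crops included, and the job is handed in when it is done.

```bash
ls; mkdir -p pics; cat > h.py <<'E'
import numpy as np, cv2
from plant import robot
def snap(cam,name):
    f=robot.grab_frame(cam); np.savez('pics/'+name+'.npz',**f); cv2.imwrite('pics/'+name+'.png',f['image'][:,:,::-1]); return f
def pix2w(f,u,v,z=None):
    r=np.array([(u-f['cx'])/f['fx'],(v-f['cy'])/f['fy'],1.0]); R=f['R']; c=-R.T@f['t']; d=R.T@r
    if z is None: s=float(f['range_z'][int(v),int(u)])
    else: s=(z-c[2])/d[2]
    return c+s*d
def cloud(f):
    v,u=np.mgrid[0:420,0:560]; Z=f['range_z']; P=np.stack([(u-f['cx'])/f['fx']*Z,(v-f['cy'])/f['fy']*Z,Z],-1)
    return (P-f['t'])@f['R']
E
python3 - <<'E'
from h import *
a=snap('scene','s0'); b=snap('side','d0'); c=snap('wrist','w0')
for f in(a,b,c): print(-f['R'].T@f['t'], f['R'][2])
cv2.imwrite('pics/all.png',cv2.resize(np.hstack([a['image'],b['image']])[:,:,::-1],(800,300)))
print(robot.nose_length, robot.sense())
E
```

```text
pics
[ 1.13431324 -0.50266352  0.5520621 ] [-0.5931249   0.61495851 -0.51964302]
[-0.07594584 -0.74917017  0.84129303] [ 0.53471467  0.60256207 -0.59245184]
[0.67508714 0.08307466 0.37373198] [-0.00180375 -0.32213954 -0.94669048]
0.011 {'t': 0.15, 'joint_pos': array([-0.02889809,  0.46926313, -0.04858668,  1.53337491,  0.02410013,
        1.14101884, -0.08229466]), 'joint_velocities': array([-0.00078746, -0.0024876 , -0.00090156, -0.00409767,  0.00178043,
       -0.00150473,  0.00058666]), 'effort': array([ 3.33697863e-04, -5.10767841e+01, -4.67274967e-02, -2.37979531e+01,
        1.07760131e-02,  5.44104041e-03, -2.80327527e-05]), 'tcp_pos': array([6.74586105e-01, 1.29252947e-05, 2.41516669e-01]), 'tcp_rot': array([3.14154322e+00, 1.47803256e-03, 2.07000006e-05]), 'wrist_force': array([ 0.37593639, -0.1124104 , -0.52920761]), 'torque': array([ 0.00154089, -0.01324466,  0.01188221]), 'opening': 1.001918589995847}
```

View pics/s0.png

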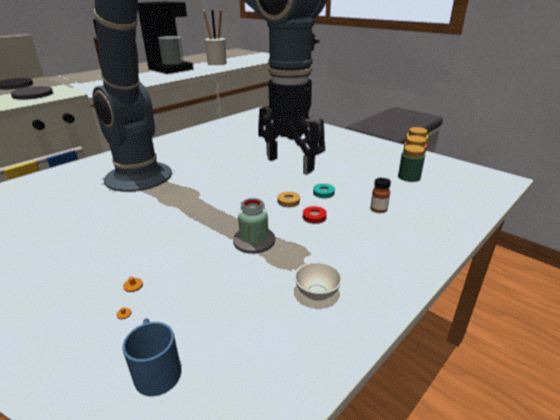

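View pics/w0.png

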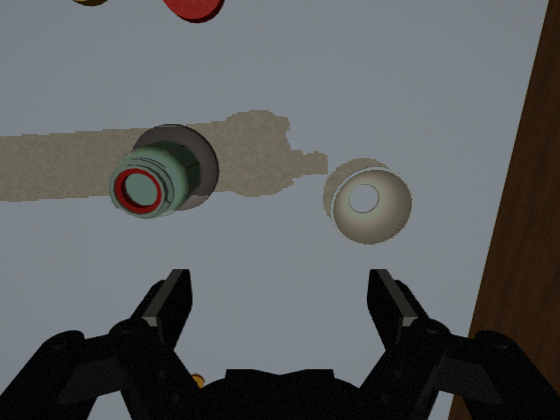

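The scene view has three ring-like things: brass at (288,198), red at (314,214) and teal at (324,190). There are two orange disks, the larger at (133,284) and the smaller at (123,313). The stacked orange-capped jars at (415,150) are not part of the job. The jar's mouth is at (253,205). I choose the brass ring and the disk at (133,284), and check both in a close crop.

```bash
python3 - <<'E'
from h import *
f=dict(np.load('pics/s0.npz')); g=dict(np.load('pics/d0.npz')); w=dict(np.load('pics/w0.npz'))
for n,u,v,z in [('disk',133,286,.004),('disk2',123,314,.004),('ring',288,198,.0175),('red',314,213,.0175),('teal',324,189,.0175),('mouth',253,205,.11),('bowl',318,283,.03),('mug',151,370,.04),('spice',380,195,.045)]:
    p=pix2w(f,u,v,z); q=g['R']@p+g['t']; q=q/q[2]; r=w['R']@p+w['t']; r/=r[2]
    print(n,p.round(3),pix2w(f,u,v).round(3),(q[:2]*g['fx']+[g['cx'],g['cy']]).round(),(r[:2]*w['fx']+[w['cx'],w['cy']]).round())
A=cv2.resize(f['image'][170:250,230:350],None,fx=3.3,fy=3.3,interpolation=3)
B=cv2.resize(f['image'][260:340,90:210],None,fx=3.3,fy=3.3,interpolation=3)
C=cv2.resize(g['image'],(448,336))
D=np.zeros((600,792,3),np.uint8); D[:264,:396]=A; D[:264,396:]=B; D[264:,:448]=C
cv2.imwrite('pics/c1.png',D[:,:,::-1])
E
```

```text
disk [ 0.486 -0.279  0.004] [ 0.491 -0.281  0.008] [322. 317.] [154. 356.]
disk2 [ 0.545 -0.332  0.004] [ 0.546 -0.332  0.005] [358. 317.] [197. 383.]
ring [0.483 0.205 0.017] [0.465 0.224 0.003] [196. 213.] [ 82. -29.]
red [0.59  0.191 0.017] [0.575 0.21  0.003] [230. 201.] [193. -13.]
teal [0.525 0.318 0.017] [0.505 0.345 0.   ] [186. 190.] [ 103. -189.]
mouth [0.559 0.003 0.11 ] [0.534 0.026 0.09 ] [264. 208.] [150. 198.]
bowl [ 0.781 -0.029  0.03 ] [ 0.769 -0.013  0.012] [331. 205.] [370. 205.]
mug [ 0.725 -0.369  0.04 ] [ 0.745 -0.376  0.064] [423. 275.] [313. 423.]
spice [0.69  0.352 0.045] [0.701 0.332 0.057] [223. 159.] [ 301. -287.]
```

View pics/c1.png

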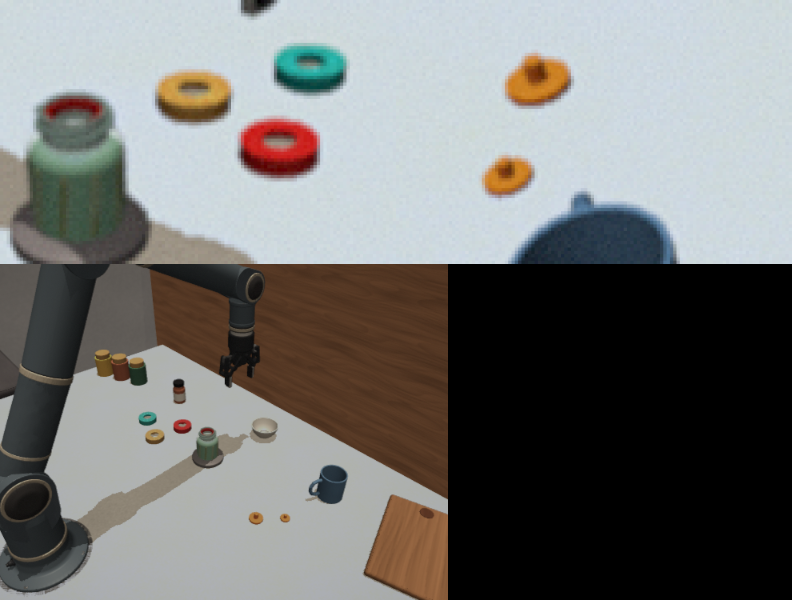

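The crop shows the brass ring with its flange up at (190,95), and the larger disk (about 1.35 times the other one) at (538,80), with the smaller disk at (508,175). Both choices hold. Next I look at the mouth from near, at two opposite yaws so the wrist camera's bias cancels, then at the disk.

```bash
cat >> h.py <<'E'
def fitc(P):
    A=np.c_[2*P,np.ones(len(P))]; s=np.linalg.lstsq(A,(P**2).sum(1),rcond=None)[0]
    r=np.sqrt(s[2]+s[0]**2+s[1]**2); return s[:2],r,np.abs(np.hypot(*(P-s[:2]).T)-r).std()
def mask(f,lo,hi):
    h=cv2.cvtColor(f['image'],cv2.COLOR_RGB2HSV); m=cv2.inRange(h,lo,hi)
    return m
def circ(f,m,z,hole=False,near=None):
    """circle fits on plane z for each big contour"""
    cs,hi=cv2.findContours(m,cv2.RETR_CCOMP,cv2.CHAIN_APPROX_NONE); out=[]
    for c,h in zip(cs,hi[0]):
        if len(c)<40 or (h[3]>=0)!=hole: continue
        c=c[:,0]; W=np.array([pix2w(f,u,v,z)[:2] for u,v in c]); o=fitc(W); out.append((o[0].round(4),round(o[1],4),round(o[2],5),c.mean(0).round(),len(c)))
    return out
D=lambda yaw:[np.pi,0,yaw]
E
python3 - <<'E'
from h import *
from math import pi
R=robot
R.goto([.559,.003,.25],D(pi/2)); print(R.sense()['t'],R.sense()['joint_pos'][6])
a=snap('wrist','m1'); R.goto([.559,.003,.25],D(-pi/2)); print(R.sense()['t'],R.sense()['joint_pos'][6],R.sense()['tcp_pos'])
b=snap('wrist','m2')
for f in(a,b):
    m=mask(f,(0,120,60),(8,255,255))|mask(f,(172,120,60),(180,255,255)); print('hole',circ(f,m,.107,True),'out',circ(f,m,.107))
R.goto([.487,-.28,.17],D(0)); c=snap('wrist','k1'); print(R.sense()['t'])
m=mask(c,(8,120,60),(22,255,255)); print(circ(c,m,.0065))
cv2.imwrite('pics/v1.png',cv2.resize(np.hstack([a['image'],b['image'],c['image']])[:,:,::-1],(800,200)) if 0 else np.vstack([np.hstack([cv2.resize(a['image'],(400,300)),cv2.resize(b['image'],(400,300))]),np.hstack([cv2.resize(c['image'],(400,300)),np.zeros((300,400,3),np.uint8)])])[:,:,::-1])
E
```

```text
1.4583 1.3687297166903138
1.7583 1.3692491860765288 [0.55912905 0.00308275 0.24990262]
hole [(array([0.5599, 0.149 ]), np.float64(0.011), np.float64(0.00016), array([436., 198.]), 65), (array([0.5488, 0.0094]), np.float64(0.0166), np.float64(0.00017), array([286., 186.]), 102)] out [(array([0.5598, 0.1491]), np.float64(0.0242), np.float64(0.00016), array([436., 197.]), 145), (array([0.5494, 0.0095]), np.float64(0.0206), np.float64(0.00017), array([286., 187.]), 125)]
hole [(array([0.5598, 0.149 ]), np.float64(0.011), np.float64(0.00017), array([436., 198.]), 65), (array([0.5488, 0.0094]), np.float64(0.0166), np.float64(0.00016), array([286., 186.]), 101)] out [(array([0.5598, 0.1491]), np.float64(0.0243), np.float64(0.00015), array([436., 197.]), 146), (array([0.5494, 0.0095]), np.float64(0.0206), np.float64(0.00017), array([286., 187.]), 126)]
3.0167
[(array([ 0.7116, -0.5693]), np.float64(0.0262), np.float64(0.00252), array([449., 409.]), 117), (array([ 0.8277, -0.5203]), np.float64(0.0199), np.float64(0.00384), array([553., 376.]), 80), (array([ 0.5418, -0.3279]), np.float64(0.0132), np.float64(0.00025), array([330., 237.]), 70), (array([ 0.4809, -0.2766]), np.float64(0.0196), np.float64(0.0002), array([272., 189.]), 112)]
```

View pics/v1.png

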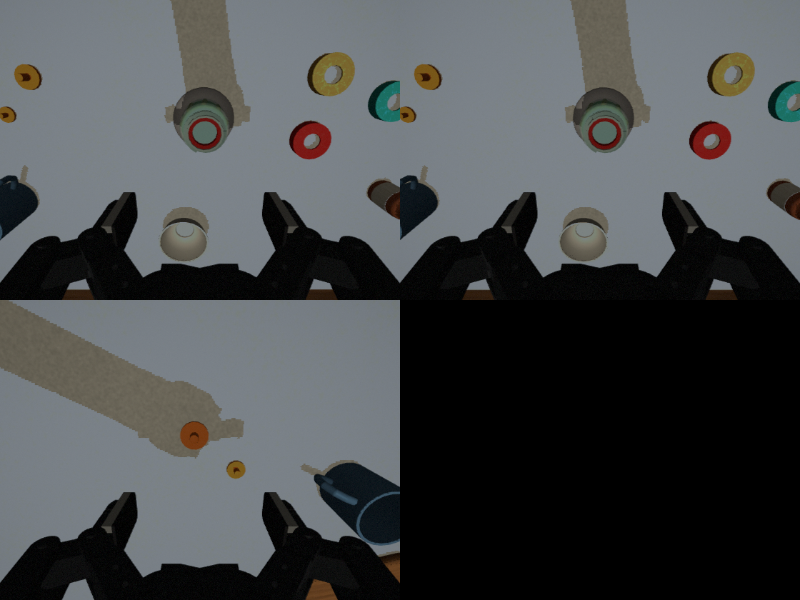

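The brass ring, the red gasket and the orange disk (at 194,435 in the montage) are all clear. The second `goto` treated the half turn as the same pose, so I turn joint 7 itself instead. I take opposite-yaw averages for the mouth, ring and disk.

```bash
python3 - <<'E'
from h import *
from math import pi
R=robot
w=dict(np.load('pics/w0.npz'))
red=lambda f:mask(f,(0,120,60),(8,255,255))|mask(f,(172,120,60),(180,255,255))
print('w0',circ(w,red(w),.107,True))
def near(L,p,rr):
    return [o for o in L if np.hypot(*(o[0]-p))<.025 and rr[0]<o[1]<rr[1]]
def two(p,zt,fn,tag,p0,rr):
    R.goto([p[0],p[1],zt],D(pi/2))
    for i in(1,2):
        f=snap('wrist',tag+str(i)); s=R.sense(); print(tag,s['t'],s['tcp_pos'].round(4),s['tcp_rot'].round(3),near(fn(f),p0,rr))
        if i==1:
            q=np.array(s['joint_pos']); q[6]-=pi if q[6]>0 else -pi; R.move_joints(q)
two([.549,.009],.25,lambda f:circ(f,red(f),.107,True)+circ(f,red(f),.107),'mo',[.549,.009],(.015,.022))
two([.48,.205],.15,lambda f:circ(f,mask(f,(14,60,60),(35,255,255)),.0175,True)+circ(f,mask(f,(14,60,60),(35,255,255)),.0175),'ri',[.48,.205],(.01,.04))
two([.482,-.277],.15,lambda f:circ(f,mask(f,(8,120,60),(22,255,255)),.0065),'di',[.482,-.277],(.015,.025))
print(R.sense()['t'])
E
```

```text
w0 [(array([0.5486, 0.0093]), np.float64(0.0165), np.float64(0.00016), array([139., 190.]), 104)]
mo 4.2333 [0.5489 0.0073 0.2495] [-3.141e+00  1.000e-03  1.568e+00] [(array([0.5488, 0.0092]), np.float64(0.0165), np.float64(0.00016), array([281., 197.]), 100), (array([0.5494, 0.0093]), np.float64(0.0205), np.float64(0.00017), array([281., 198.]), 124)]
mo 6.9333 [0.5489 0.0072 0.2495] [ 3.141e+00 -1.000e-03 -1.574e+00] [(array([0.5488, 0.0094]), np.float64(0.0165), np.float64(0.00018), array([277., 198.]), 98), (array([0.5483, 0.0093]), np.float64(0.0205), np.float64(0.00017), array([277., 198.]), 125)]
ri 8.9333 [0.4803 0.2047 0.15  ] [3.141 0.    1.57 ] [(array([0.4776, 0.2124]), np.float64(0.014), np.float64(0.00022), array([288., 198.]), 89), (array([0.4775, 0.2125]), np.float64(0.0325), np.float64(0.00031), array([288., 195.]), 214)]Traceback (most recent call last):
  File "<stdin>", line 16, in <module>
  File "<stdin>", line 14, in two
plant.IKError: the arm cannot take that pose within its joint ranges
```

The wrist camera agrees with itself to about 0.2 mm. The mouth is at (0.5488, 0.0093) and the ring at (0.4776, 0.2124). Next I refine the disk and pick it up by the knob.

```bash
python3 - <<'E'
from h import *
R=robot
R.goto([.481,-.277,.12],D(0)); R.grip(.4,30); R.sleep(.3)
f=snap('wrist','k2'); m=mask(f,(8,120,60),(22,255,255)); L=[o for o in circ(f,m,.0065) if np.hypot(*(o[0]-[.481,-.277]))<.03 and o[1]>.015]; print(L, R.sense()['tcp_pos'])
p=L[0][0]
R.move_straight([p[0],p[1],.05]); R.sleep(.3); s=R.sense(); e=s['tcp_pos']-[p[0],p[1],.05]; print('err',e)
c=R.move_straight([p[0]-e[0],p[1]-e[1],.0205-e[2]],vel=.05,contact_N=4); R.sleep(.2); s=R.sense(); print(c,s['tcp_pos'],s['wrist_force'])
R.grip(0,30); R.sleep(.2); s=R.sense(); print(s['opening'],s['tcp_pos'],s['wrist_force'],s['t'])
R.move_straight([s['tcp_pos'][0],s['tcp_pos'][1],.1]); R.sleep(.2); s=R.sense(); print(s['opening'],s['tcp_pos'],s['wrist_force'],s['t'])
snap('wrist','k3'); snap('scene','k3s')
a=dict(np.load('pics/k3.npz'))['image']; b=dict(np.load('pics/k3s.npz'))['image']
cv2.imwrite('pics/v2.png',np.hstack([cv2.resize(a[120:420,80:480],(400,300)),cv2.resize(b[200:320,80:240],(400,300))])[:,:,::-1])
E
```

```text
[(array([ 0.4809, -0.2765]), np.float64(0.0197), np.float64(0.00019), array([279., 207.]), 130)] [ 0.48099932 -0.27705239  0.12002102]
err [ 0.00040202 -0.00027875  0.00075117]
False [ 0.48070735 -0.27632694  0.02006265] [-0.01000088  0.08208954  0.36075171]
0.12565417239206242 [ 0.48068421 -0.27633551  0.02001168] [-1.40922889  0.47200637  3.10353617] 13.9917
0.11870154802532552 [ 0.48000192 -0.27605571  0.09890062] [-0.50968817  0.21057243 -0.68332738] 14.875
```

View pics/v2.png

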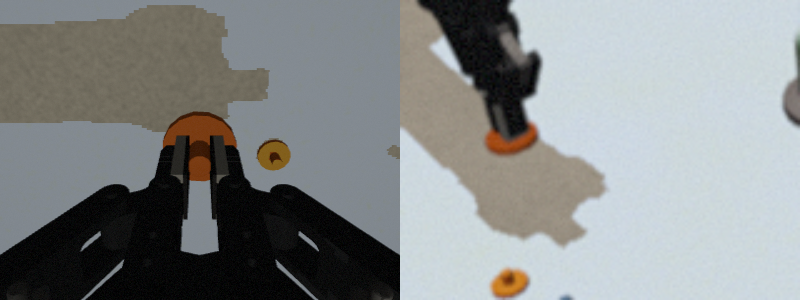

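The disk is held level by its knob, seen at (200,145) in the wrist crop. Next I place it in the mouth, with light contact detection.

```bash
cat >> h.py <<'E'
def st(tag=''):
    s=robot.sense(); print(tag,round(s['t'],2),s['tcp_pos'].round(4),s['tcp_rot'].round(3),'F',s['wrist_force'].round(2),'Tz',round(s['torque'][2],3),'op',round(s['opening'],3)); return s
def corr(p,vel=.1,n=2):
    """settle TCP on p, return offset command"""
    p=np.array(p,float); c=p.copy()
    for _ in range(n):
        robot.move_straight(c,vel=vel); robot.sleep(.2); c=c-(robot.sense()['tcp_pos']-p)
    return c-p
E
python3 - <<'E'
from h import *
R=robot
R.move_straight([.48,-.276,.19],vel=.25); R.goto([.5486,.0095,.19],D(0))
T=np.array([.5486,.0095,.145]); o=corr(T); st()
f0=R.sense()['wrist_force'][2]
c=R.move_straight(T*[1,1,0]+[0,0,.1262]+o,vel=.02,contact_N=4); R.sleep(.2); s=st('down %s'%c)
f=snap('wrist','p1'); g=snap('scene','p1s')
cv2.imwrite('pics/v3.png',np.hstack([cv2.resize(f['image'][120:420,80:480],(400,300)),cv2.resize(g['image'][170:260,190:310],(400,300))])[:,:,::-1])
E
```

```text
17.86 [0.5481 0.0094 0.1443] [ 3.142 -0.     0.   ] F [ 0.2  -0.65 -1.33] Tz 0.001 op 0.122
down True 18.97 [0.5484 0.0094 0.126 ] [3.142e+00 1.000e-03 0.000e+00] F [1.1  0.24 4.64] Tz -0.028 op 0.123
```

View pics/v3.png

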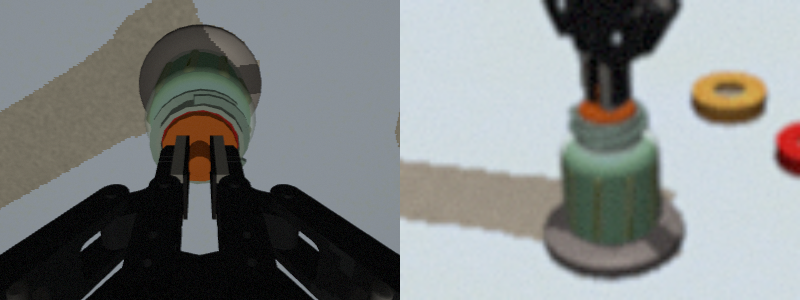

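The TCP is at 126 mm with 4.6 N, which puts the disk's underside at 106 to 107 mm, so it is in the recess and against the gasket. I release it and check from above.

```bash
python3 - <<'E'
from h import *
R=robot
s=R.sense()['tcp_pos']
R.grip(.35); R.sleep(.3); st('rel')
R.move_straight([s[0],s[1],.2],vel=.1); R.sleep(.3); st('up')
f=snap('wrist','p2'); m=mask(f,(5,120,60),(22,255,255)); print([o for o in circ(f,m,.1135) if np.hypot(*(o[0]-[.5488,.0093]))<.03])
g=snap('scene','p2s')
R.grip(1.0)
cv2.imwrite('pics/v4.png',np.hstack([cv2.resize(f['image'][120:320,180:380],(400,400)),cv2.resize(g['image'][170:260,200:290],(400,400),interpolation=3)])[:,:,::-1])
E
```

```text
rel 19.69 [0.5476 0.0092 0.1253] [ 3.141e+00  3.000e-03 -0.000e+00] F [-0.12 -0.45  0.89] Tz 0.072 op 0.351
up 20.89 [0.5482 0.0095 0.1996] [3.141 0.004 0.   ] F [-0.67  0.06  0.42] Tz -0.078 op 0.35
[(array([0.5487, 0.0095]), np.float64(0.02), np.float64(0.00022), array([281., 218.]), 150)]
```

View pics/v4.png

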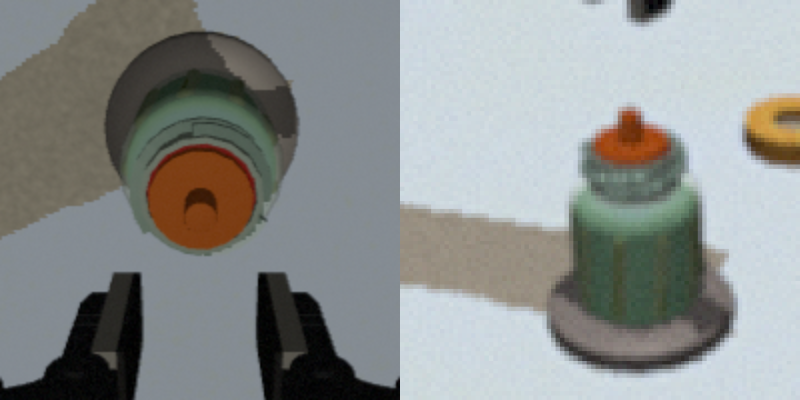

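The disk sits flat and home: its fitted circle has a 20.0 mm radius at the expected height, 0.2 mm from the mouth's axis. Next is the brass ring.

```bash
python3 - <<'E'
from h import *
from math import pi
R=robot
P=np.array([.4776,.2124,.05])
R.goto([P[0],P[1],.14],D(pi/2)); print(R.sense()['joint_pos'].round(3))
o=corr(P); st('hover')
c=R.move_straight([P[0]+o[0],P[1]+o[1],.007+o[2]],vel=.05,contact_N=5); st('down %s'%c)
R.grip(.5,40); R.sleep(.2); st('grip')
s=R.sense()['tcp_pos']; R.move_straight([s[0],s[1],.16],vel=.15); R.sleep(.2); st('up')
f=snap('wrist','r1'); g=snap('side','r1s')
cv2.imwrite('pics/v5.png',np.hstack([cv2.resize(f['image'][120:420,80:480],(400,300)),cv2.resize(g['image'][100:250,120:320],(400,300),interpolation=3)])[:,:,::-1])
E
```

```text
[ 0.393  0.685 -1.242  1.952  0.75   1.074  0.386]
hover 24.17 [0.4773 0.2123 0.0495] [ 3.142 -0.     1.571] F [-0.02  0.27  0.53] Tz -0.025 op 1.0
down False 25.17 [0.4778 0.2126 0.0072] [ 3.141 -0.     1.571] F [ 0.17 -0.08 -0.21] Tz -0.03 op 1.0
grip 25.71 [0.4778 0.2125 0.0078] [3.141 0.    1.571] F [-0.59 -1.37  5.48] Tz -0.03 op 0.744
up 27.07 [0.4774 0.2124 0.1593] [-3.14   0.     1.571] F [-0.7  -0.82 -0.72] Tz 0.026 op 0.747
```

View pics/v5.png

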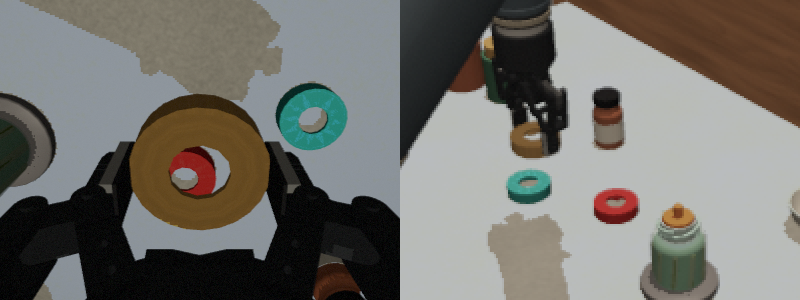

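The ring is held level. Next I return to the central arm posture with joint 7 near its upper end, to leave room for turning clockwise, then hover over the jar and lower until the lugs rest on the ridges.

```bash
python3 - <<'E'
from h import *
R=robot
R.move_straight([.4774,.2124,.22],vel=.25)
R.move_joints([-.029,.469,-.049,1.532,.024,1.141,2.45]); st('mid')
y=R.sense()['tcp_rot'][2]
R.goto([.5488,.0093,.17],D(y)); s=st('jar'); print(s['joint_pos'].round(3))
T=np.array([.5488,.0093,.14]); o=corr(T); s=st('hov')
f=snap('wrist','j1'); z=s['tcp_pos'][2]+.010; m=mask(f,(14,60,30),(35,255,255))
print([(a[0]-s['tcp_pos'][:2],a[1:]) for a in circ(f,m,z,True)+circ(f,m,z) if np.hypot(*(a[0]-T[:2]))<.03])
E
```

```text
mid 29.27 [0.6746 0.0013 0.2411] [-3.141e+00 -2.000e-03  2.534e+00] F [-0.08 -0.49  0.51] Tz -0.018 op 0.746
jar 29.91 [0.549  0.0096 0.1703] [3.141e+00 1.000e-03 2.534e+00] F [ 0.82 -0.56 -0.09] Tz -0.028 op 0.745
[-0.038  0.343 -0.07   1.91   0.03   0.889  2.411]
hov 31.01 [0.5481 0.0092 0.1393] [3.142 0.    2.534] F [-0.14 -0.87  0.47] Tz -0.013 op 0.747
[(array([-0.00021928, -0.00084109]), (np.float64(0.0137), np.float64(0.00022), array([279., 290.]), 164)), (array([-0.00131928, -0.00234109]), (np.float64(0.0339), np.float64(0.0007), array([279., 282.]), 397))]
```

```bash
python3 - <<'E'
from h import *
R=robot
T=np.array([.5488,.0093,.135]); o=corr(T,vel=.05); R.move_straight(T+o,vel=.02); R.sleep(.2); s=st('hov'); print(o)
f0=s['wrist_force']
c=R.move_straight([T[0]+o[0],T[1]+o[1],.105+o[2]],vel=.02,contact_N=4); s=st('down %s'%c); R.sleep(.2); s=st()
print(s['wrist_force']-f0)
E
```

```text
hov 32.41 [0.5488 0.0093 0.135 ] [3.142 0.    2.534] F [-0.26  0.93 -0.29] Tz 0.019 op 0.747
[-1.16622581e-05  5.18748889e-06 -3.53016298e-05]
down True 33.61 [0.5487 0.0093 0.1085] [-3.141 -0.     2.534] F [-0.49 -0.35  3.65] Tz -0.021 op 0.745
 33.81 [0.5487 0.0093 0.1085] [-3.141 -0.     2.534] F [-0.31 -0.09  5.98] Tz -0.051 op 0.746
[-0.05618498 -1.016459    6.27357469]
```

The lugs rest on the ridges with the ring's underside about 9 mm below the lip, and the side forces are small. Now I turn clockwise in steps, holding about 5 N of downward press.

```bash
cat > turn.py <<'E'
from h import *
import sys
R=robot
N=int(sys.argv[1]); step=np.radians(float(sys.argv[2])); f_t=float(sys.argv[3]); zstop=float(sys.argv[4])
s=R.sense(); zc=s['tcp_pos'][2]-(.0 if len(sys.argv)<6 else float(sys.argv[5])); q=np.array(s['joint_pos'])
yaw=s['tcp_rot'][2]; hist=[]
for i in range(N):
    yaw-=step
    R.move_straight([.5488,.0093,zc],vel=.02,attitude=D(yaw))
    F=[];Z=[];Tq=[]
    for _ in range(3):
        s=R.sense(); F.append(s['wrist_force'][2]); Z.append(s['tcp_pos'][2]); Tq.append(s['torque'][2]); R.sleep(.02)
    F=np.mean(F); z=np.mean(Z); 
    print(i,round(s['t'],2),'yaw %.0f j7 %.2f'%(np.degrees(yaw),s['joint_pos'][6]),'z %.4f zc %.4f F %.1f Tz %.3f'%(z,zc,F,np.mean(Tq)),s['wrist_force'][:2].round(1))
    if z<zstop or F<-12 or F>15 or abs(np.mean(Tq))>1.2: print('stop'); break
    zc+=np.clip((F-f_t)*.00015,-.0008,.0008)
E
python3 turn.py 4 8 5 .09
```

```text
0 34.13 yaw 137 j7 2.28 z 0.1082 zc 0.1085 F -0.1 Tz 0.029 [0.1 0.4]
1 34.48 yaw 129 j7 2.16 z 0.1075 zc 0.1077 F -0.6 Tz -0.008 [-0.2  0.4]
2 34.82 yaw 121 j7 2.04 z 0.1070 zc 0.1069 F 0.3 Tz -0.020 [-0.5 -0.2]
3 35.16 yaw 113 j7 1.92 z 0.1064 zc 0.1062 F 2.2 Tz -0.054 [0.1 0.4]
```

```bash
python3 turn.py 6 8 5 .09 .0006
```

```text
0 35.49 yaw 105 j7 1.81 z 0.1061 zc 0.1058 F 2.6 Tz -0.049 [-0.2 -0.7]
1 35.83 yaw 97 j7 1.69 z 0.1058 zc 0.1054 F 4.9 Tz -0.082 [-0.1 -0.1]
2 36.17 yaw 89 j7 1.57 z 0.1057 zc 0.1054 F 5.3 Tz -0.090 [ 0.2 -0.3]
3 36.52 yaw 81 j7 1.45 z 0.1057 zc 0.1055 F 4.9 Tz -0.079 [0.3 0.2]
4 36.86 yaw 73 j7 1.33 z 0.1057 zc 0.1055 F 5.5 Tz -0.045 [ 0.  -0.5]
5 37.2 yaw 65 j7 1.21 z 0.1053 zc 0.1055 F 0.9 Tz -0.111 [1.3 0. ]
```

The flange met the disk: z stayed at 105.7 mm while turning under about 5 N. The thread has now begun pulling. I continue a little without pressing, following it down.

```bash
python3 turn.py 3 5 0 .1046 .0003
```

```text
0 37.5 yaw 61 j7 1.14 z 0.1050 zc 0.1050 F 1.9 Tz -0.153 [ 1.  -0.2]
1 37.8 yaw 56 j7 1.07 z 0.1047 zc 0.1053 F -4.3 Tz -0.222 [ 3.3 -1.1]
2 38.1 yaw 51 j7 0.99 z 0.1044 zc 0.1046 F -4.5 Tz -0.203 [ 1.8 -0.2]
stop
```

The thread has pulled the ring about 2 mm past first contact and the torque has risen to 0.2 Nm, so it is finger-tight. I release, back off and look.

```bash
python3 - <<'E'
from h import *
R=robot
R.move_straight([.5488,.0093,.1042],vel=.02); R.sleep(.2); st('relax')
R.grip(1.0); R.sleep(.3); st('open')
R.move_straight([.5488,.0093,.2],vel=.08); R.sleep(.3); s=st('up')
f=snap('wrist','e1'); g=snap('scene','e1s'); h=snap('side','e1d')
m=mask(f,(14,60,30),(35,255,255))
for z in(.1142,.1152): print(z,[a for a in circ(f,m,z,True)+circ(f,m,z) if np.hypot(*(a[0]-[.5488,.0093]))<.03])
cv2.imwrite('pics/v6.png',np.hstack([cv2.resize(i,(266*2//2,266),interpolation=3) for i in (f['image'][120:340,170:390],g['image'][175:255,210:290],h['image'][190:260,225:295])])[:,:,::-1])
E
```

```text
relax 38.57 [0.5487 0.0092 0.1044] [-3.142  0.     0.884] F [ 0.87 -1.28  0.67] Tz -0.136 op 0.744
open 39.22 [0.5488 0.0093 0.1042] [-3.141  0.     0.884] F [ 0.11 -0.65  0.01] Tz -0.025 op 0.996
up 40.87 [0.5487 0.0093 0.1998] [-3.141  0.     0.884] F [-0.59  0.78 -0.03] Tz 0.03 op 1.0
0.1142 [(array([0.5486, 0.0097]), np.float64(0.0141), np.float64(0.0002), array([279., 219.]), 104), (array([0.5476, 0.0104]), np.float64(0.0331), np.float64(0.00043), array([279., 216.]), 243)]
0.1152 [(array([0.5483, 0.0099]), np.float64(0.014), np.float64(0.0002), array([279., 219.]), 104), (array([0.5474, 0.0106]), np.float64(0.033), np.float64(0.00043), array([279., 216.]), 243)]
```

View pics/v6.png

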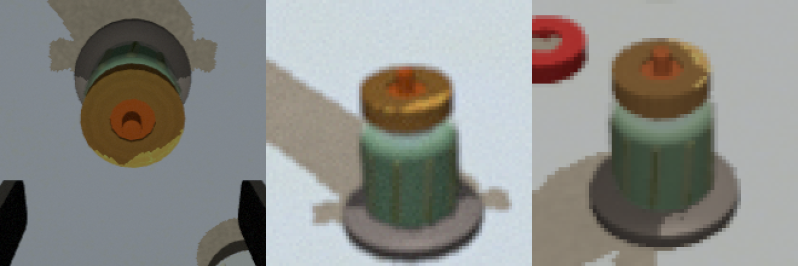

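```bash
python3 - <<'E'
from h import *
f=dict(np.load('pics/e1.npz')); W=cloud(f); r=np.hypot(W[...,0]-.5487,W[...,1]-.0093); k=(r>.018)&(r<.028)&(W[...,2]>.09)&(W[...,2]<.13)
P=W[k]; A=np.c_[P[:,:2]-[.5487,.0093],np.ones(len(P))]; print('ring top',len(P),np.linalg.lstsq(A,P[:,2],rcond=None)[0].round(4),np.median(P[:,2]))
p=dict(np.load('pics/p2.npz')); W=cloud(p); r=np.hypot(W[...,0]-.5487,W[...,1]-.0093); k=(r>.010)&(r<.018)&(W[...,2]>.09)&(W[...,2]<.13); print('disk top then (true .1135)',np.median(W[k][:,2]))
a=dict(np.load('pics/s0.npz'))['image'].astype(int); b=dict(np.load('pics/e1s.npz'))['image'].astype(int); d=abs(a-b).sum(2)
for n,(u,v) in dict(bowl=(318,283),mug=(151,355),spice=(380,195)).items(): print(n,d[v-25:v+25,u-25:u+25].mean().round(1))
E
```

```text
ring top 2386 [0.0003 0.001  0.1147] 0.11475309222972523
disk top then (true .1135) 0.11407908711162076
bowl 16.7
mug 11.6
spice 8.0
```

The depth check puts the ring's top at 114.1 to 114.7 mm, level, which is about 2 mm below first contact, so it is still clamping. The bystanders look unchanged, so I hand in.

```bash
python3 -c "
from h import *
robot.close_job(); print('ok')"
```

```text
the job is handed in; nothing more can be done
ok
```

The jar is closed and the job is handed in, with no verdict reported. I laid the larger orange disk in the mouth and let go of it. I then put the brass ring over it and turned it about 94° clockwise until it was finger-tight.

- **Disk:** before the ring went on, its fitted circle had a 20.0 mm radius at the seated height and lay 0.2 mm from the mouth's axis. It was pressed in with about 5 N.
- **Ring:** after release its top measured 114.1 to 114.7 mm above the counter, within 0.1° of level. That is about 2 mm below where the flange first met the disk.
- **Clamp:** I could not measure it directly. From the gasket's stiffness I estimate about 12 N. The wrist torque reached about 0.2 Nm and the vertical wrist force stayed below about 6 N.
- **Disagreement:** the wrist camera's fit of the ring's hole put its centre 0.4 to 0.8 mm off the axis. The outer-edge fit read 1.6 to 1.9 mm off, but it also gave the wrong radius (33 mm instead of 32.5), and I think the ring's side wall spoiled it. I went with the hole.
- **Bystanders:** I never approached the mug, spice jar or bowl, and the before and after scene images showed only small pixel differences around them.
- **Time:** the arm was clear of everything at 41 s, against the 69 s limit.

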